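Set the matching bead jar in each bracelet tray

ROBOT

A 6-joint arm with a two-finger parallel gripper is mounted at the origin on the work surface. World frame = base frame: x ahead of the robot, y to its left, z up, the work surface at z = 0. Lengths are in mm, angles in rad, forces in N, time in s.
With the tool pointing down it reaches from about 325 to 875 mm from the base axis. Payload 4.4 kg.
Tool frame: the origin (TCP) lies at the very end of the fingers, on their centre line; the grasp point (between the pads) lies 19 mm behind it; z points along the fingers, y is the line along which they close (so a half turn about z gives the same grasp; the last joint's range is limited). The gripper opens to 85 mm and grips with 20 to 120 N. Pads are 22 mm wide; open, the fingers measure 114 mm over their backs; the gripper's body (76 mm by 85 mm) begins 54 mm behind the grasp point. The pads swing forward as they close: fully open they stand 13 mm farther back than shut.
Start: joints at [1.107, 0.207, 1.542, -0, 1.393, -0.15], TCP at [177.498, 546.92, 193.682] pointing down, gripper open.
Joint ranges: [-2.73, 2.73], [-0.86, 2.22], [0.23, 2.46], [-1.11, 4.25], [0.08, 2.63], [-2.82, 2.82]. Speed limits (rad/s): [2.79, 2.79, 3.14, 3.14, 3.14, 3.14].

INTERFACE

Orientations are given as a 3x3 rotation matrix whose columns are the frame's x, y, z axes.
In Python, from bench import r gives the robot as it stands.
- The arm moves only by the shell command python3 -m creep 'ROWS' [OPENING] [FORCE]. ROWS is JSON, one flat list of numbers, 4 for each row, row after row: the shift along the tool's x, y, z each as a share of 0.3 m, from -1 to 1, then the turn about the tool's z as a share of 0.5 rad, from -1 to 1. In form: [x, y, z, turn, x, y, z, turn, ...]. A call has 1 to 10 rows; each row is the pose to reach, as a shift and turn from the pose commanded when the call began, along the tool's axes at that moment; what a row does not reach only later rows make up. A row lasts 1/8 s, in which the tool goes at most 62.5 mm and 10.7 degrees, less where a joint would pass 70% of its speed; a pose out of reach is approached as far as the arm can. A call with a number of a shift or a turn outside -1 to 1 is refused whole. A call with a gripper value outside its range is refused whole. OPENING is the opening, from 0 (shut) to 1 (fully open), set as the call begins (- or left out, the last holds). The fingers move at their own pace and stop on an object; FORCE is the grip in N (left out, the last holds). Time passes only in rows, so rows that repeat a pose let the fingers close. It gives the time, the measured TCP pose, the force, the opening and the grip force at its end, in the units of the state.
- r.state(): the state, without advancing time (a new reading comes with each control period).
- r.grab_frame(name): name is "scene" or "top" or "wrist"; returns a dict with "pixels" (420x560x3 uint8, blue, green, red), "z_map" (420x560 float32, mm along the optical axis (not along the pixel's ray), 0 where there is no reading), "camera_matrix" (3x3 intrinsics, pixels), "extrinsics" (4x4, takes a point from world to camera coordinates). Camera axes: x right, y down, z forward; pixel columns grow to the right and rows downward; lengths in mm; the calibration is good to about 2 mm. A picture is of the moment at which its call begins.
- r.finish_job(): hands the job in; it is judged then, once.
The state is a dict: "time_s": time; "joints": joint angles; "dq": joint speeds; "tau": joint torques, N m; "tcp_pos": TCP position; "orientation": TCP orientation; "force": force on the tool from outside, world axes, zero at the start; "torque": the same for the moment, N m; "opening": finger opening in mm; "grip_force": force on a finger pad.
Only numpy, scipy, OpenCV 4.12 (cv2) and the standard library are available. Lean on these libraries where they do the work, as an engineer would, in place of code of your own. Each camera call takes 0.05 s, during which the arm holds its last target. There are 200 camera calls.

TASK

Get the four begun bracelets ready for the next class: in every work tray, set the jar of beads that has the same colour as the bracelet lying there, standing upright on the floor of the tray's empty bay. Set the glass jars down, do not drop or fling them, and leave the jars that match no bracelet (white and black) standing where they are.

Things in the scene. Friction and masses are not known exactly. Their poses are not given: they have to be found in the camera images.
- jar_green: Closed round screw-lid jar full of green beads, seen through the clear wall and through the window of the white-rimmed lid; a smooth upright cylinder 44 mm in diameter and 65 mm high, about 0.13 kg. Origin: centre of its underside; z up along its axis.
- jar_blue: Closed round screw-lid jar full of blue beads, seen through the clear wall and through the window of the white-rimmed lid; a smooth upright cylinder 44 mm in diameter and 65 mm high, about 0.13 kg. Origin: centre of its underside; z up along its axis.
- jar_yellow: Closed round screw-lid jar full of yellow beads, seen through the clear wall and through the window of the white-rimmed lid; a smooth upright cylinder 44 mm in diameter and 65 mm high, about 0.13 kg. Origin: centre of its underside; z up along its axis.
- jar_red: Closed round screw-lid jar full of red beads, seen through the clear wall and through the window of the white-rimmed lid; a smooth upright cylinder 44 mm in diameter and 65 mm high, about 0.13 kg. Origin: centre of its underside; z up along its axis.
- jar_white: Closed round screw-lid jar full of white beads, seen through the clear wall and through the window of the white-rimmed lid; a smooth upright cylinder 44 mm in diameter and 65 mm high, about 0.13 kg. Origin: centre of its underside; z up along its axis. No bracelet on the table is white: this jar is not needed and stays where it is.
- jar_black: Closed round screw-lid jar full of black beads, seen through the clear wall and through the window of the white-rimmed lid; a smooth upright cylinder 44 mm in diameter and 65 mm high, about 0.13 kg. Origin: centre of its underside; z up along its axis. No bracelet on the table is black: this jar is not needed and stays where it is.
- tray_green: Fixed grey tray, 156 (own y) x 90 (own x) mm, rim 18 high, walls and floor 3 thick, any yaw. Begun bracelet of green 12 mm beads (70 across, top 15 over the table) in the larger compartment, -y end. Divider at y = 9 to 12 mm. Empty bay at the +y end, 63 (y) x 84 (x) mm inside, its middle at x = 0, y = +43.5 mm. Origin: centre of the underside, z up.
- tray_blue: Fixed grey tray, 156 (own y) x 90 (own x) mm, rim 18 high, walls and floor 3 thick, any yaw. Begun bracelet of blue 12 mm beads (70 across, top 15 over the table) in the larger compartment, -y end. Divider at y = 9 to 12 mm. Empty bay at the +y end, 63 (y) x 84 (x) mm inside, its middle at x = 0, y = +43.5 mm. Origin: centre of the underside, z up.
- tray_yellow: Fixed grey tray, 156 (own y) x 90 (own x) mm, rim 18 high, walls and floor 3 thick, any yaw. Begun bracelet of yellow 12 mm beads (70 across, top 15 over the table) in the larger compartment, -y end. Divider at y = 9 to 12 mm. Empty bay at the +y end, 63 (y) x 84 (x) mm inside, its middle at x = 0, y = +43.5 mm. Origin: centre of the underside, z up.
- tray_red: Fixed grey tray, 156 (own y) x 90 (own x) mm, rim 18 high, walls and floor 3 thick, any yaw. Begun bracelet of red 12 mm beads (70 across, top 15 over the table) in the larger compartment, -y end. Divider at y = 9 to 12 mm. Empty bay at the +y end, 63 (y) x 84 (x) mm inside, its middle at x = 0, y = +43.5 mm. Origin: centre of the underside, z up.
Mind the look-alikes: they are no part of the job. What is shaped like the tray_red but pink is not meant.

How it is judged (in metres and radians):
At the end, for the whole second after the job is handed in: Each green, blue, yellow and red jar stands upright (0.1 rad) on the floor (3 mm) of the empty bay of its colour's tray, within 22 mm (tray x) and 11 mm (tray y) of the bay's middle, released and at rest; the white and black jars are upright, within 15 mm of where they were (x of jar_green in the frame of tray_green between -0.022 and 0.022 m and y of jar_green in the frame of tray_green between 0.032 and 0.055 m and z of jar_green in the frame of tray_green between 0 and 0.006 m and angle between each of jar_green, jar_blue, jar_yellow, jar_red, jar_white, jar_black's own z axis and vertical below 0.1 rad and linear speed of each of jar_green, jar_blue, jar_yellow, jar_red, jar_white, jar_black below 0.02 m/s and contact force between each of jar_green, jar_blue, jar_yellow, jar_red and the fingers below 0.1 N and x of jar_blue in the frame of tray_blue between -0.022 and 0.022 m and y of jar_blue in the frame of tray_blue between 0.032 and 0.055 m and z of jar_blue in the frame of tray_blue between 0 and 0.006 m and x of jar_yellow in the frame of tray_yellow between -0.022 and 0.022 m and y of jar_yellow in the frame of tray_yellow between 0.032 and 0.055 m and z of jar_yellow in the frame of tray_yellow between 0 and 0.006 m and x of jar_red in the frame of tray_red between -0.022 and 0.022 m and y of jar_red in the frame of tray_red between 0.032 and 0.055 m and z of jar_red in the frame of tray_red between 0 and 0.006 m and distance of each of jar_white, jar_black from where it was at the start of the episode below 0.015 m); the robot touches nothing.
It fails at once if a jar is dropped (falls freely more than about 30 mm) or knocked flying ((contact force between jar_green and the fingers below 0.05 N and linear speed of jar_green above 0.78 m/s) or (contact force between jar_blue and the fingers below 0.05 N and linear speed of jar_blue above 0.78 m/s) or (contact force between jar_yellow and the fingers below 0.05 N and linear speed of jar_yellow above 0.78 m/s) or (contact force between jar_red and the fingers below 0.05 N and linear speed of jar_red above 0.78 m/s)).
It fails at once if the white or black jar, which is not needed, is shifted more than 25 mm (distance of any of jar_white, jar_black from where it was at the start of the episode above 0.025 m).
It also fails if it takes over 96 s, if anything falls off the work surface, if the arm or the gripper's body presses on something with over 40 N, if the wrist force passes 120 N, or if a joint passes its speed limit or range.

## Working session

There is one attempt and no reset: what is moved stays moved. The work goes in short steps, Python scripts to look and compute and a shell command to move; the robot and the scene stay as the last step left them, time stands still between calls to the robot, and variables do not carry over. Pictures are saved under pics/ and viewed, at most 14 in all, crops included, and the job is handed in when it is done.

```bash
mkdir -p pics; ls; python3 - <<'E'
from bench import r
import cv2,numpy as np
for n in ("top","scene"):
    f=r.grab_frame(n); cv2.imwrite(f"pics/{n}0.png",f["pixels"]); np.savez(f"{n}0.npz",**f)
    print(n,f["camera_matrix"].tolist(),np.round(f["extrinsics"],3).tolist())
print(r.state())
E
```

```text
pics
top [[514.278271536834, 0.0, 277.8534970808224], [0.0, 514.278271536834, 201.00403246572415], [0.0, 0.0, 1.0]] [[-0.024, -1.0, -0.006, 0.807], [-0.982, 0.024, -0.188, 450.026], [0.188, 0.001, -0.982, 1080.95], [0.0, 0.0, 0.0, 1.0]]
scene [[416.7027108196639, 0.0, 277.4956299382609], [0.0, 416.7027108196639, 207.37778424711496], [0.0, 0.0, 1.0]] [[0.323, 0.946, -0.023, -121.744], [0.48, -0.184, -0.858, -167.267], [-0.816, 0.266, -0.514, 1459.807], [0.0, 0.0, 0.0, 1.0]]
{'time_s': 0.1, 'joints': array([ 1.10650876e+00,  2.07373133e-01,  1.54282852e+00,  4.67814681e-05,
        1.39354920e+00, -1.50461531e-01]), 'dq': array([ 9.14809672e-04, -2.20905902e-03, -2.34463490e-03,  9.11677537e-05,
        1.06588646e-03, -7.91890140e-04]), 'tau': array([-6.78320630e-04, -3.84095836e+01, -2.92546856e+01, -2.50989979e-04,
        4.85030003e-03,  1.18772738e-05]), 'tcp_pos': array([177.12151963, 546.21608076, 192.61195527]), 'orientation': array([[-9.51156688e-01,  3.08706883e-01, -1.00758621e-03],
       [ 3.08708306e-01,  9.51154844e-01, -1.90911641e-03],
       [ 3.69013132e-04, -2.12691907e-03, -9.99997670e-01]]), 'force': array([-0.57211493, -0.00455619,  0.44578561]), 'torque': array([-0.00358784, -0.04166617,  0.04029709]), 'grip_force': 0.0, 'opening': 85.4578392650674}
```

View pics/top0.png

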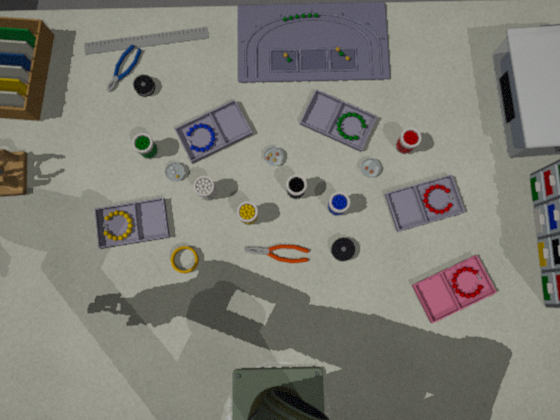

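View pics/scene0.png

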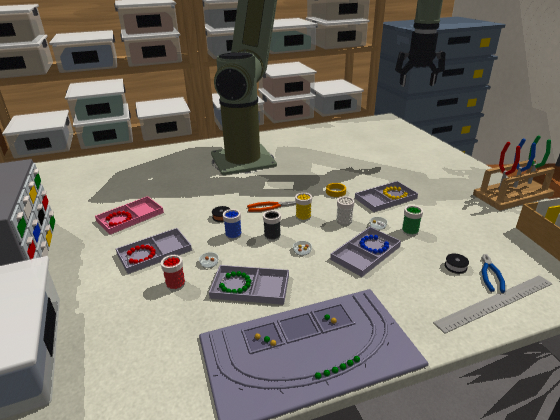

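Top view: the jars are green (144,146), red (409,138), blue (339,203), yellow (247,212), white (204,186) and black (297,185). The trays by bracelet are blue (216,132), green (340,120), yellow (134,223) and red (426,203). The look-alike pink tray is at (454,289). Next I measure these.

```bash
cat > h.py <<'E'
import numpy as np,cv2
def cloud(f):
    K,T,z=f["camera_matrix"],f["extrinsics"],f["z_map"].astype(float)
    v,u=np.mgrid[:z.shape[0],:z.shape[1]]
    P=np.stack([(u-K[0,2])/K[0,0]*z,(v-K[1,2])/K[1,1]*z,z],-1)
    return (P-T[:3,3])@T[:3,:3]
def near(f,u,v,rad,lo,hi):
    P=cloud(f); vv,uu=np.mgrid[:P.shape[0],:P.shape[1]]
    m=(np.hypot(uu-u,vv-v)<rad)&(P[...,2]>lo)&(P[...,2]<hi)&(f["z_map"]>0)
    return P[m],m
def plan(p):
    from bench import r
    s=r.state(); d=s["orientation"].T@(np.array(p)-s["tcp_pos"])
    return np.round(d/300,3)
E
python3 - <<'E'
from h import *
f=np.load("top0.npz"); px=f["pixels"]; hsv=cv2.cvtColor(px,cv2.COLOR_BGR2HSV)
print("table z",np.median(cloud(f)[225:235,330:335,2]))
for n,(u,v) in dict(green=(144,146),red=(409,138),blue=(339,203),yellow=(247,212),white=(204,186),black=(297,185)).items():
    P,m=near(f,u,v,20,57,73)
    c,rad=cv2.minEnclosingCircle(P[:,:2].astype(np.float32))
    print(n,len(P),np.round(P.mean(0)),np.round(c),round(rad,1))
for n,(u,v) in dict(green=(340,120),red=(426,203),blue=(216,132),yellow=(134,223)).items():
    P,m=near(f,u,v,46,13,23)
    (c,sz,a)=cv2.minAreaRect(P[:,:2].astype(np.float32))
    # bracelet from saturated pixels
    Q,_=near(f,u,v,46,6,20); mm=_&(hsv[...,1]>130)
    b=cloud(f)[mm][:,:2].mean(0); c=np.array(c)
    box=cv2.boxPoints((tuple(c),sz,a)); e=[(box[i+1]-box[i]) for i in (0,1)]
    ax=max(e,key=np.linalg.norm); ax=ax/np.linalg.norm(ax)
    if ax@(c-b)<0: ax=-ax
    print(n,len(P),np.round(c),np.round(sz),"zmed",np.round(np.median(P[:,2])),"brace",np.round(b),"yaxis",np.round(ax,2),"BAY",np.round(c+43.5*ax,1))
E
```

```text
table z 0.1751461503182803
green 325 [582. 285.  63.] [583. 285.] 23.3
red 324 [ 579. -303.   63.] [ 580. -303.] 22.9
blue 324 [ 440. -140.   63.] [ 440. -141.] 22.4
yellow 322 [424.  57.  63.] [424.  58.] 22.4
white 324 [482. 150.  63.] [483. 150.] 22.6
black 320 [480. -49.  63.] [480. -50.] 22.9
green 539 [ 673. -168.] [156. 160.] zmed 16.0 brace [ 631. -179.] yaxis [ 0.89 -0.46] BAY [ 711.3 -187.9]
red 541 [ 443. -337.] [ 90. 158.] zmed 16.0 brace [ 451. -364.] yaxis [-0.25  0.97] BAY [ 432.3 -294.9]
blue 519 [623. 136.] [ 92. 156.] zmed 16.0 brace [610. 161.] yaxis [ 0.43 -0.9 ] BAY [642.3  97.2]
yellow 554 [414. 318.] [ 91. 157.] zmed 16.0 brace [410. 345.] yaxis [ 0.14 -0.99] BAY [420.2 275.3]
```

```bash
python3 - <<'E'
import cv2
p=cv2.imread("pics/top0.png")
a=cv2.resize(p[85:285,75:505],None,fx=1.85,fy=1.85,interpolation=cv2.INTER_CUBIC); cv2.imwrite("pics/crop.png",a)
E
```

```text
(no output)
```

View pics/crop.png

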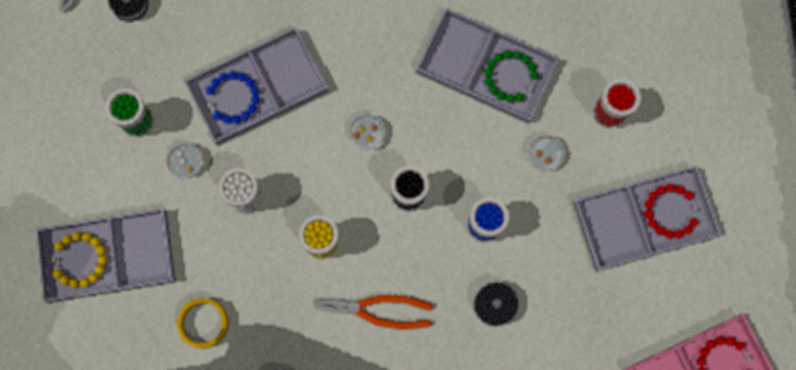

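The crop confirms it. Grey trays with blue, green, yellow and red bracelets sit at (260,85), (490,65), (105,255) and (650,220) in crop pixels. The pink tray at lower right is not meant. The green tray fit picked up part of the purple board, so I'm refitting it without that.

```bash
python3 - <<'E'
from h import *
f=np.load("top0.npz")
P,m=near(f,340,120,46,13,23)
m[:86]=0; P=cloud(f)[m]
c,sz,a=cv2.minAreaRect(P[:,:2].astype(np.float32)); c=np.array(c)
box=cv2.boxPoints((tuple(c),sz,a)); ax=max([box[1]-box[0],box[2]-box[1]],key=np.linalg.norm); ax/=np.linalg.norm(ax)
if ax[1]<0: ax=-ax
print(c,sz,ax,"BAY",c+43.5*ax)
# ordered legs in tool axes (constant yaw), shares of 0.3 m
from bench import r
s=r.state();R=s["orientation"];print("cur",plan((420,275,193.7)))
b=c+43.5*ax
w=[("start",s["tcp_pos"][:2]),("green",(582,285)),("bayG",b),("red",(579,-303)),("bayR",(432.3,-294.9)),("blue",(440,-140)),("bayB",(642.3,97.2)),("yellow",(424,57)),("bayY",(420.2,275.3))]
for (n0,p),(n1,q) in zip(w,w[1:]):
    d=np.array([*q,0])-np.array([*p,0]); print(n0,n1,np.round(R.T@d/300,3)[:2])
E
```

```text
[ 642.75970459 -152.67285156] (156.46871948242188, 93.30939483642578) [0.44777393 0.89414674] BAY [ 662.23787117 -113.77746964]
cur [-1.049 -0.61  -0.003]
start green [-1.552 -0.412]
green bayG [-0.665 -1.182]
bayG red [ 0.069 -0.686]
red bayR [ 0.473 -0.125]
bayR blue [0.135 0.499]
blue bayB [-0.397  0.96 ]
bayB yellow [ 0.651 -0.352]
yellow bayY [0.237 0.688]
```

```bash
python3 -m creep '[-1,-0.4,0.1,0,-1,-0.4,0.1,0,-1,-0.4,0.1,0,-1,-0.4,0.1,0,-1,-0.4,0.1,0,-1,-0.4,0.1,0,-1,-0.4,0.1,0]' 1 40; python3 -c "
from h import *; print(plan((583,285,110)))"
```

```text
time_s: 0.98
tcp_pos: [425.7, 339.6, 163.1]
orientation: [[-0.951, 0.311, -0.002], [0.311, 0.951, -0.0], [0.001, -0.001, -1.0]]
force: [-0.2, 1.0, 0.6]
opening: 85.3
grip_force: 0.0
[-0.555 -0.01   0.176]
```

```bash
python3 -m creep '[-0.555,-0.012,0.18,0,-0.555,-0.012,0.18,0,-0.555,-0.012,0.18,0,-0.555,-0.012,0.18,0,-0.555,-0.012,0.18,0]'; python3 - <<'E'
from h import *
from bench import r
print(plan((583,285,28)))
f=r.grab_frame("wrist"); cv2.imwrite("pics/w1.png",f["pixels"])
P,m=near(f,280,210,400,57,73); Q=P[np.hypot(P[:,0]-583,P[:,1]-285)<60]
print(len(Q),cv2.minEnclosingCircle(Q[:,:2].astype(np.float32)))
E
```

```text
time_s: 1.6
tcp_pos: [581.4, 287.0, 109.5]
orientation: [[-0.952, 0.307, -0.002], [0.307, 0.952, 0.0], [0.002, -0.0, -1.0]]
force: [-0.1, -0.2, -0.3]
opening: 85.5
grip_force: 0.0
[-0.007 -0.005  0.272]
2439 ((583.8719482421875, 286.220703125), 22.347217559814453)
```

View pics/w1.png

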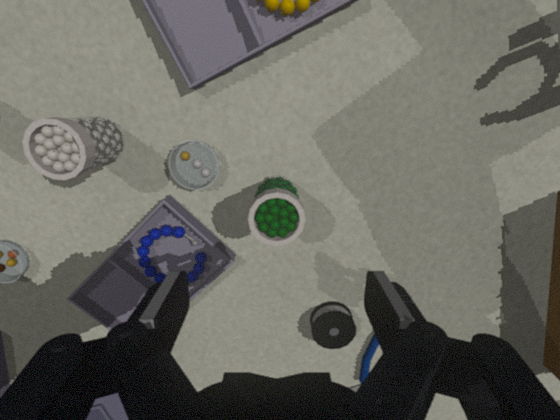

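The wrist view shows the green jar at (277,215) between the open fingers, and its measured position agrees to 1–2 mm. Grasping it now.

```bash
python3 -m creep '[-0.007,-0.003,0.14,0,-0.007,-0.003,0.272,0,-0.007,-0.003,0.272,0,-0.007,-0.003,0.272,0]'; python3 -m creep '[0,0,0,0,0,0,0,0,0,0,0,0,0,0,0,0,0,0,0,0]' 0 40;python3 -m creep '[0,0,-0.2,0,0,0,-0.42,0,0,0,-0.42,0,0,0,-0.42,0]'; python3 -c "
from h import *; print(plan((662.2,-113.8,150)))"
```

```text
time_s: 2.15
tcp_pos: [585.3, 285.2, 30.3]
orientation: [[-0.952, 0.307, 0.003], [0.307, 0.952, 0.001], [-0.002, 0.002, -1.0]]
force: [0.0, -0.4, 0.3]
opening: 85.3
grip_force: 0.0
time_s: 2.78
tcp_pos: [584.8, 283.7, 28.0]
orientation: [[-0.951, 0.309, -0.0], [0.309, 0.951, -0.0], [0.0, -0.0, -1.0]]
force: [0.7, -0.3, 0.4]
opening: -0.3
grip_force: 0.0
time_s: 3.28
tcp_pos: [584.9, 283.8, 154.4]
orientation: [[-0.951, 0.309, 0.001], [0.309, 0.951, 0.0], [-0.001, 0.0, -1.0]]
force: [-0.7, 0.6, -1.4]
opening: -0.1
grip_force: 0.0
[-0.654 -1.181  0.015]
```

The fingers closed on nothing, so I need to look.

```bash
python3 - <<'E'
from h import *
from bench import r
f=r.grab_frame("wrist"); g=r.grab_frame("scene"); t=r.grab_frame("top")
cv2.imwrite("pics/w2.png",cv2.resize(np.hstack([f["pixels"],g["pixels"][120:,:]if 0 else g["pixels"]]),(800,300)))
P=cloud(f); Q=P[(P[...,2]>57)&(P[...,2]<73)&(np.hypot(P[...,0]-584,P[...,1]-285)<70)]
print(len(Q),Q.mean(0) if len(Q) else 0)
cv2.imwrite("pics/t2.png",t["pixels"])
E
```

```text
1795 [583.37448071 286.54316271  63.05610505]
```

View pics/w2.png

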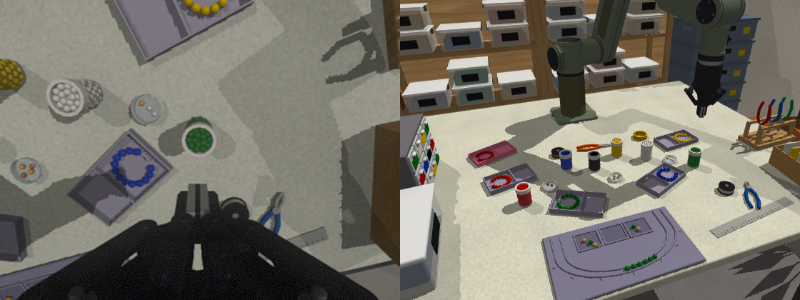

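```bash
python3 - <<'E'
from h import *
from bench import r
s=r.state(); print(s["tcp_pos"])
J=np.load("top0.npz")
for n in ("wrist","scene","top"):
    f=r.grab_frame(n); K,T=f["camera_matrix"],f["extrinsics"]
    def pr(p):
        c=T[:3,:3]@np.array(p)+T[:3,3]; return np.round(K@c/c[2])[:2],round(c[2])
    C=-T[:3,:3].T@T[:3,3]
    print(n,"cam",np.round(C),"axis",np.round(T[2,:3],2),"tcp",pr(s["tcp_pos"]),"jar",pr((583,286,63)))
    if n!="wrist":
        P=cloud(f); m=(np.hypot(P[...,0]-s["tcp_pos"][0],P[...,1]-s["tcp_pos"][1])<90)&(P[...,2]>130)&(P[...,2]<260)
        Q=P[m]; print(len(Q)); 
        for lo in range(130,260,20):
            q=Q[(Q[:,2]>=lo)&(Q[:,2]<lo+20)]
            if len(q): print(lo,len(q),np.round(q.min(0)),np.round(q.max(0)))
    else:
        z=f["z_map"]; print(z[266,250:305:6])
        print(np.round(cloud(f)[266,265:290:5]))
E
```

```text
[582.99956896 283.2289674  151.23346667]
wrist cam [504. 310. 332.] axis [ 0.31 -0.1  -0.95] tcp (array([276., 241.]), 198) jar (array([279., 199.]), 281)
[374.915   375.05453 375.79883 146.05942 147.01385 146.58582 146.41856
 374.49335 374.73706 374.90765]
[[572. 282. 202.]
 [572. 284. 202.]
 [573. 286. 202.]
 [574. 288. 202.]
 [575. 291. 202.]]
scene cam [1310. -304.  604.] axis [-0.82  0.27 -0.51] tcp (array([418., 178.]), 982) jar (array([414., 210.]), 1028)
632
170 5 [578. 275. 189.] [591. 279. 189.]
190 93 [573. 268. 191.] [595. 294. 210.]
210 104 [569. 267. 210.] [598. 294. 230.]
230 270 [566. 241. 230.] [606. 319. 250.]
250 160 [562. 234. 250.] [610. 326. 260.]
top cam [ 239.  -11. 1146.] axis [ 0.19  0.   -0.98] tcp (array([131., 130.]), 1042) jar (array([141., 143.]), 1129)
73
170 1 [576. 278. 189.] [576. 278. 189.]
190 4 [572. 272. 198.] [574. 274. 207.]
230 53 [561. 251. 235.] [581. 268. 250.]
250 15 [557. 242. 252.] [566. 259. 260.]
```

```bash
python3 - <<'E'
from h import *
from bench import r
f=np.load("scene0.npz"); P=cloud(f)
def tip(P,x,y,z):
    Q=P[(np.hypot(P[...,0]-x,P[...,1]-y)<75)&(P[...,2]>110)&(P[...,2]<z+100)]
    return np.round(np.sort(Q[:,2])[:12])
print("start",tip(P,177,546,193))
f=r.grab_frame("scene"); P=cloud(f); s=r.state(); x,y,z=s["tcp_pos"]
print("now",z,tip(P,x,y,z),s["joints"])
E
python3 -m creep '[0,0,0,0,0,0,0,0,0,0,0,0,0,0,0,0]' 1 40
python3 - <<'E'
from h import *
from bench import r
f=r.grab_frame("scene"); P=cloud(f); s=r.state(); x,y,z=s["tcp_pos"]
Q=P[(np.hypot(P[...,0]-x,P[...,1]-y)<75)&(P[...,2]>110)&(P[...,2]<z+100)]
print(z,np.round(Q[np.argsort(Q[:,2])[:14]]).tolist())
E
```

```text
start [242. 244. 244. 244. 245. 245. 245. 245. 246. 247. 247. 248.]
now 152.4065373897609 [189. 191. 192. 192. 192. 193. 193. 193. 193. 194. 194. 194.] [ 3.18875200e-01  3.96017811e-01  1.38541952e+00  8.49074193e-06
  1.36296677e+00 -9.38096391e-01]
time_s: 4.12
tcp_pos: [584.8, 283.9, 154.2]
orientation: [[-0.951, 0.309, 0.0], [0.309, 0.951, 0.0], [-0.0, 0.0, -1.0]]
force: [-0.2, 0.5, 0.0]
opening: 72.3
grip_force: 0.0
154.19127543450855 [[586.0, 322.0, 200.0], [581.0, 245.0, 200.0], [593.0, 319.0, 200.0], [580.0, 242.0, 201.0], [605.0, 320.0, 201.0], [575.0, 240.0, 201.0], [580.0, 239.0, 201.0], [600.0, 316.0, 201.0], [605.0, 315.0, 201.0], [586.0, 321.0, 202.0], [578.0, 240.0, 203.0], [597.0, 318.0, 203.0], [593.0, 318.0, 203.0], [582.0, 246.0, 204.0]]
```

The real fingertips are about 37 mm above the reported TCP when shut and about 48 mm when open, the same in two poses and two views. That explains the miss: the fingers closed just above the lid. I'll correct for it, so a reported z of about -16 puts the tips near 30 mm, and go down in stages while watching the force.

```bash
python3 -m creep '[0.006,0.005,0.2,0,0.006,0.005,0.4,0,0.006,0.005,0.48,0,0.006,0.005,0.52,0,0.006,0.005,0.52,0,0.006,0.005,0.52,0]'; python3 -m creep '[0,0,0.045,0,0,0,0.045,0,0,0,0.045,0]'; python3 -m creep '[0,0,0,0,0,0,0,0,0,0,0,0,0,0,0,0,0,0,0,0]' 0 40
```

```text
time_s: 4.92
tcp_pos: [585.3, 286.5, 0.2]
orientation: [[-0.951, 0.309, 0.004], [0.309, 0.951, 0.001], [-0.003, 0.002, -1.0]]
force: [0.3, -0.2, 1.0]
opening: 85.2
grip_force: 0.0
time_s: 5.3
tcp_pos: [583.4, 285.8, -15.5]
orientation: [[-0.951, 0.309, -0.0], [0.309, 0.951, -0.0], [0.0, -0.0, -1.0]]
force: [1.0, 0.3, 0.0]
opening: 85.5
grip_force: 0.0
time_s: 5.92
tcp_pos: [584.0, 286.0, -15.0]
orientation: [[-0.951, 0.309, 0.001], [0.309, 0.951, 0.0], [-0.001, 0.001, -1.0]]
force: [0.1, 0.1, 2.7]
opening: 42.6
grip_force: 40.9
```

Gripped. Lift and carry.

```bash
python3 -m creep '[0,0,-0.15,0,0,0,-0.35,0,0,0,-0.4,0,0,-0.2,-0.4,0,-0.2,-0.4,-0.4,0,-0.3,-0.6,-0.4,0,-0.4,-0.8,-0.4,0,-0.5,-0.95,-0.4,0,-0.6,-1,-0.4,0,-0.65,-1,-0.4,0]';  python3 -c "
from h import *; print(plan((662.2,-113.8,30)))"
```

```text
time_s: 7.18
tcp_pos: [676.1, -64.0, 102.5]
orientation: [[-0.95, 0.314, -0.002], [0.314, 0.95, -0.0], [0.002, -0.001, -1.0]]
force: [-0.7, 0.2, -2.4]
opening: 43.2
grip_force: 41.5
[-0.009 -0.172  0.242]
```

```bash
python3 -m creep '[-0.008,-0.175,0.1,0,-0.008,-0.175,0.24,0,-0.008,-0.175,0.24,0,-0.008,-0.175,0.24,0,-0.008,-0.175,0.24,0]';  python3 - <<'E'
from h import *
from bench import r
print(plan((662.2,-113.8,-11.5)))
f=r.grab_frame("wrist");cv2.imwrite("pics/w3.png",f["pixels"])
P=cloud(f);Q=P[(P[...,2]>10)&(P[...,2]<20)&(np.hypot(P[...,0]-642.8,P[...,1]+152.7)<95)]
print(len(Q),cv2.minAreaRect(Q[:,:2].astype(np.float32)))
E
```

```text
time_s: 7.8
tcp_pos: [664.4, -110.2, 35.0]
orientation: [[-0.952, 0.308, 0.004], [0.308, 0.952, -0.001], [-0.004, 0.0, -1.0]]
force: [-0.0, 0.3, -0.3]
opening: 42.5
grip_force: 41.6
[ 0.004 -0.014  0.155]
7568 ((644.9820556640625, -152.5294189453125), (156.54405212402344, 90.65288543701172), 63.428367614746094)
```

View pics/w3.png

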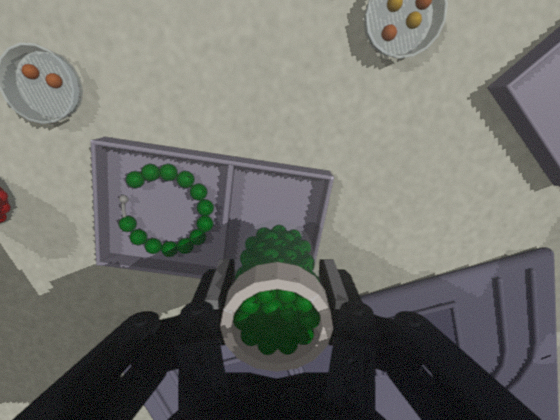

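The wrist view shows the held jar at (278,315), over the empty bay of the green tray at (285,190–250). The wrist fit puts the bay at (664,-114). Lowering now.

```bash
python3 -m creep '[0,-0.006,0.05,0,0,-0.006,0.1,0,0,-0.006,0.13,0,0,-0.006,0.13,0,0,-0.006,0.13,0]'; python3 -c "
from h import *; print(plan((663.5,-113.7,-12)))"
```

```text
time_s: 8.48
tcp_pos: [662.2, -112.2, -6.4]
orientation: [[-0.951, 0.309, 0.0], [0.309, 0.951, -0.0], [-0.0, -0.0, -1.0]]
force: [0.0, -0.1, -1.9]
opening: 43.1
grip_force: 41.6
[-0.006 -0.003  0.019]
```

```bash
python3 -m creep '[-0.005,-0.003,0.01,0,-0.005,-0.003,0.02,0,-0.005,-0.003,0.02,0]'; python3 -m creep '[0,0,0,0,0,0,0,0,0,0,0,0,0,0,0,0]' 0.85 40;python3 -m creep '[0,0,-0.15,0,0,0,-0.3,0,0,0,-0.4,0,0,0,-0.4,0]' 1; python3 - <<'E'
from h import *
from bench import r
print(plan((580,-303,100)))
f=r.grab_frame("wrist")
P=cloud(f);Q=P[(P[...,2]>60)&(P[...,2]<75)&(np.hypot(P[...,0]-663.5,P[...,1]+113.7)<40)]
print(len(Q),np.median(Q[:,2]),cv2.minEnclosingCircle(Q[:,:2].astype(np.float32)))
E
```

```text
time_s: 8.85
tcp_pos: [663.7, -113.7, -12.0]
orientation: [[-0.951, 0.309, 0.001], [0.309, 0.951, -0.0], [-0.001, -0.0, -1.0]]
force: [0.7, -0.8, -0.5]
opening: 43.5
grip_force: 41.7
time_s: 9.35
tcp_pos: [663.1, -113.4, -12.4]
orientation: [[-0.951, 0.309, -0.0], [0.309, 0.951, 0.0], [0.0, 0.0, -1.0]]
force: [0.4, 0.0, -0.2]
opening: 72.8
grip_force: 0.0
time_s: 9.85
tcp_pos: [666.0, -114.2, 111.8]
orientation: [[-0.951, 0.309, 0.008], [0.309, 0.951, -0.002], [-0.008, 0.0, -1.0]]
force: [-0.1, -0.4, -0.2]
opening: 85.2
grip_force: 0.0
[ 0.079 -0.687  0.039]
2501 66.21394433414659 ((663.8577880859375, -113.39183044433594), 22.427322387695312)
```

Green is placed (lid at 66 mm, at (664,-113)). Red jar next.

```bash
python3 -m creep '[0.08,-0.687,0.04,0,0.08,-0.687,0.04,0,0.08,-0.687,0.04,0,0.08,-0.687,0.04,0,0.08,-0.687,0.04,0,0.08,-0.687,0.04,0]'; python3 - <<'E'
from h import *
from bench import r
f=r.grab_frame("wrist")
P=cloud(f);Q=P[(P[...,2]>57)&(P[...,2]<73)&(np.hypot(P[...,0]-580,P[...,1]+303)<40)]
print(len(Q),cv2.minEnclosingCircle(Q[:,:2].astype(np.float32)))
print(plan((580,-303,-15.5)))
E
```

```text
time_s: 10.65
tcp_pos: [577.0, -300.2, 94.7]
orientation: [[-0.952, 0.307, -0.001], [0.307, 0.952, 0.002], [0.001, 0.001, -1.0]]
force: [0.1, -0.4, -0.5]
opening: 84.9
grip_force: 0.0
2714 ((582.494873046875, -302.9796142578125), 22.403902053833008)
[-0.012 -0.007  0.369]
```

```bash
python3 -m creep '[-0.012,-0.005,0.12,0,-0.012,-0.005,0.28,0,-0.012,-0.005,0.36,0,-0.012,-0.005,0.36,0,-0.012,-0.005,0.36,0]'; python3 -m creep '[0,0,0.008,0,0,0,0.008,0,0,0,0.008,0,0,0,0.008,0,0,0,0.008,0]' 0 40; python3 -m creep '[0,0,-0.15,0,0,0,-0.3,0,0,0,-0.4,0,0,0,-0.4,0]';  python3 - <<'E'
from h import *
print(plan((432.3,-294.9,60)))
E
```

```text
time_s: 11.32
tcp_pos: [581.2, -304.2, -11.0]
orientation: [[-0.952, 0.307, 0.002], [0.307, 0.952, -0.001], [-0.002, -0.001, -1.0]]
force: [1.1, -0.8, 0.9]
opening: 85.2
grip_force: 0.0
time_s: 11.95
tcp_pos: [580.5, -305.0, -13.5]
orientation: [[-0.951, 0.309, 0.002], [0.309, 0.951, -0.001], [-0.002, -0.0, -1.0]]
force: [-0.2, 1.3, 6.1]
opening: 43.2
grip_force: 41.0
time_s: 12.45
tcp_pos: [581.3, -306.1, 108.0]
orientation: [[-0.951, 0.309, 0.005], [0.309, 0.951, -0.004], [-0.006, -0.002, -1.0]]
force: [0.4, 0.0, -1.7]
opening: 43.2
grip_force: 41.2
[ 0.485 -0.117  0.157]
```

```bash
python3 -m creep '[0.485,-0.117,0,0,0.485,-0.117,0,0,0.485,-0.117,0.15,0,0.485,-0.117,0.15,0,0.485,-0.117,0.15,0,0.485,-0.117,0.15,0,0.485,-0.117,0.15,0]';  python3 - <<'E'
from h import *
from bench import r
f=r.grab_frame("wrist")
P=cloud(f);Q=P[(P[...,2]>10)&(P[...,2]<20)&(np.hypot(P[...,0]-443,P[...,1]+337)<95)]
c,s,a=cv2.minAreaRect(Q[:,:2].astype(np.float32));print(len(Q),c,s,a)
print(np.array(c)+43.5*np.array([-.25,.97]),plan((432.3,-294.9,-11)))
E
```

```text
time_s: 13.32
tcp_pos: [432.2, -294.0, 61.4]
orientation: [[-0.951, 0.308, 0.002], [0.308, 0.951, -0.002], [-0.003, -0.001, -1.0]]
force: [-0.9, 0.1, -2.5]
opening: 43.3
grip_force: 41.3
4028 (445.6977844238281, -337.4432067871094) (90.08355712890625, 156.55953979492188) 14.54480266571045
[ 434.82278442 -295.24820679] [-0.002 -0.003  0.241]
```

```bash
python3 -m creep '[-0.007,-0.001,0.1,0,-0.007,-0.001,0.18,0,-0.007,-0.001,0.22,0,-0.007,-0.001,0.235,0,-0.007,-0.001,0.235,0,-0.007,-0.001,0.235,0]'; python3 -m creep '[0,0,0,0,0,0,0,0,0,0,0,0,0,0,0,0]' 0.85 40;python3 -m creep '[0,0,-0.15,0,0,0,-0.3,0,0,0,-0.4,0,0,0,-0.4,0]' 1; python3 - <<'E'
from h import *
from bench import r
print(plan((440,-140.5,90)))
f=r.grab_frame("wrist")
P=cloud(f);Q=P[(P[...,2]>60)&(P[...,2]<75)&(np.hypot(P[...,0]-434,P[...,1]+295)<40)]
print(len(Q),np.median(Q[:,2]),cv2.minEnclosingCircle(Q[:,:2].astype(np.float32)))
E
```

```text
time_s: 14.12
tcp_pos: [433.1, -294.7, -9.4]
orientation: [[-0.951, 0.309, 0.002], [0.309, 0.951, -0.001], [-0.002, -0.001, -1.0]]
force: [0.7, -0.3, -0.9]
opening: 43.3
grip_force: 41.5
time_s: 14.62
tcp_pos: [432.3, -294.1, -10.2]
orientation: [[-0.951, 0.309, 0.0], [0.309, 0.951, -0.0], [-0.0, -0.0, -1.0]]
force: [-0.2, 0.1, 0.3]
opening: 72.4
grip_force: 0.0
time_s: 15.12
tcp_pos: [434.3, -295.9, 112.9]
orientation: [[-0.951, 0.309, 0.005], [0.309, 0.951, -0.005], [-0.006, -0.003, -1.0]]
force: [-0.5, -0.3, -0.3]
opening: 85.3
grip_force: 0.0
[0.142 0.499 0.074]
2445 66.27578932327695 ((434.5299987792969, -294.83673095703125), 22.447551727294922)
```

Red is placed. Blue next.

```bash
python3 -m creep '[0.14,0.499,0.03,0,0.14,0.499,0.07,0,0.14,0.499,0.07,0,0.14,0.499,0.07,0,0.14,0.499,0.07,0]'; python3 - <<'E'
from h import *
from bench import r
f=r.grab_frame("wrist")
P=cloud(f);Q=P[(P[...,2]>57)&(P[...,2]<73)&(np.hypot(P[...,0]-440,P[...,1]+140)<40)]
c,_=cv2.minEnclosingCircle(Q[:,:2].astype(np.float32));print(len(Q),c,_)
print(plan((*c,-15.5)))
E
```

```text
time_s: 15.8
tcp_pos: [438.1, -139.0, 87.9]
orientation: [[-0.951, 0.309, -0.001], [0.309, 0.951, 0.0], [0.001, -0.0, -1.0]]
force: [0.6, 0.1, -0.6]
opening: 85.3
grip_force: 0.0
2877 (442.4076843261719, -140.37228393554688) 22.489709854125977
[-0.013  0.002  0.346]
```

```bash
python3 -m creep '[-0.013,0,0.12,0,-0.013,0,0.26,0,-0.013,0,0.34,0,-0.013,0,0.345,0,-0.013,0,0.345,0]'; python3 -m creep '[0,0,0,0,0,0,0,0,0,0,0,0,0,0,0,0,0,0,0,0]' 0 40; python3 -m creep '[0,0,-0.15,0,0,0,-0.3,0,0,0,-0.5,0,0,0,-0.5,0,0,0,-0.5,0]';  python3 - <<'E'
from h import *
print(plan((642.3,97.2,60)))
E
```

```text
time_s: 16.48
tcp_pos: [443.1, -141.1, -14.1]
orientation: [[-0.951, 0.31, 0.001], [0.31, 0.951, -0.001], [-0.002, -0.0, -1.0]]
force: [-0.4, -0.3, 0.1]
opening: 85.2
grip_force: 0.0
time_s: 17.1
tcp_pos: [443.1, -140.4, -13.7]
orientation: [[-0.951, 0.308, 0.002], [0.308, 0.951, -0.001], [-0.002, -0.001, -1.0]]
force: [-0.7, -0.6, 6.4]
opening: 43.2
grip_force: 40.3
time_s: 17.73
tcp_pos: [441.4, -139.3, 134.3]
orientation: [[-0.951, 0.308, -0.001], [0.308, 0.951, 0.001], [0.001, 0.0, -1.0]]
force: [-1.3, 0.8, -1.8]
opening: 42.9
grip_force: 41.5
[-0.394  0.956  0.248]
```

```bash
python3 -m creep '[-0.08,0.2,0,0,-0.16,0.4,0,0,-0.24,0.6,0,0,-0.32,0.8,0,0,-0.394,0.956,0,0,-0.394,0.956,0.24,0,-0.394,0.956,0.24,0,-0.394,0.956,0.24,0,-0.394,0.956,0.24,0,-0.394,0.956,0.24,0]';  python3 - <<'E'
from h import *
from bench import r
f=r.grab_frame("wrist")
P=cloud(f);Q=P[(P[...,2]>10)&(P[...,2]<20)&(np.hypot(P[...,0]-625,P[...,1]-136)<95)]
c,s,a=cv2.minAreaRect(Q[:,:2].astype(np.float32));print(len(Q),c,s,a)
b=np.array(c)+43.5*np.array([.43,-.9]);print(b,plan((*b,-11)))
E
```

```text
time_s: 18.98
tcp_pos: [645.0, 96.0, 65.9]
orientation: [[-0.951, 0.31, 0.005], [0.31, 0.951, 0.0], [-0.004, 0.001, -1.0]]
force: [-0.2, -1.2, -1.0]
opening: 43.3
grip_force: 41.7
6546 (624.9705200195312, 137.15606689453125) (90.41270446777344, 156.24465942382812) 25.662694931030273
[643.67552002  98.00606689] [0.006 0.005 0.255]
```

```bash
python3 -m creep '[0.002,0.004,0.1,0,0.002,0.004,0.18,0,0.002,0.004,0.22,0,0.002,0.004,0.235,0,0.002,0.004,0.235,0,0.002,0.004,0.235,0]'; python3 -c "
from h import *; print(plan((643.7,98,-10.5)))"
```

```text
time_s: 19.77
tcp_pos: [644.2, 97.8, -6.0]
orientation: [[-0.951, 0.309, 0.002], [0.309, 0.951, 0.0], [-0.002, 0.001, -1.0]]
force: [-0.3, -0.8, -1.8]
opening: 43.3
grip_force: 41.7
[0.002 0.    0.015]
```

```bash
python3 -m creep '[0,0,0.015,0,0,0,0.015,0,0,0,0.015,0]'; python3 -m creep '[0,0,0,0,0,0,0,0,0,0,0,0,0,0,0,0]' 0.85 40;python3 -m creep '[0,0,-0.15,0,0,0,-0.3,0,0,0,-0.4,0,0,0,-0.4,0]' 1; python3 - <<'E'
from h import *
from bench import r
print(plan((425.5,57.5,100)))
f=r.grab_frame("wrist")
P=cloud(f);Q=P[(P[...,2]>60)&(P[...,2]<75)&(np.hypot(P[...,0]-644,P[...,1]-98)<40)]
print(len(Q),np.median(Q[:,2]),cv2.minEnclosingCircle(Q[:,:2].astype(np.float32)))
E
```

```text
time_s: 20.15
tcp_pos: [644.5, 97.8, -10.6]
orientation: [[-0.951, 0.309, 0.003], [0.309, 0.951, 0.0], [-0.003, 0.001, -1.0]]
force: [1.6, 0.1, 2.4]
opening: 43.2
grip_force: 42.0
time_s: 20.65
tcp_pos: [642.7, 97.8, -12.1]
orientation: [[-0.951, 0.309, -0.001], [0.309, 0.951, -0.0], [0.001, -0.0, -1.0]]
force: [-0.3, -0.0, 1.0]
opening: 72.7
grip_force: 0.0
time_s: 21.15
tcp_pos: [645.9, 97.9, 112.2]
orientation: [[-0.951, 0.309, 0.008], [0.309, 0.951, 0.0], [-0.007, 0.003, -1.0]]
force: [0.6, -0.2, 0.0]
opening: 85.2
grip_force: 0.0
[ 0.657 -0.355  0.035]
2483 66.22037705803066 ((643.7293090820312, 98.16548156738281), 22.3682918548584)
```

Blue is placed. Yellow next.

```bash
python3 -m creep '[0.657,-0.355,0,0,0.657,-0.355,0,0,0.657,-0.355,0,0,0.657,-0.355,0.03,0,0.657,-0.355,0.03,0,0.657,-0.355,0.03,0]'; python3 - <<'E'
from h import *
from bench import r
f=r.grab_frame("wrist")
P=cloud(f);Q=P[(P[...,2]>57)&(P[...,2]<73)&(np.hypot(P[...,0]-424,P[...,1]-57)<40)]
c,_=cv2.minEnclosingCircle(Q[:,:2].astype(np.float32));print(len(Q),c,_)
print(plan((*c,-15)))
E
```

```text
time_s: 21.95
tcp_pos: [422.9, 57.3, 98.6]
orientation: [[-0.951, 0.309, -0.0], [0.309, 0.951, 0.0], [0.0, 0.0, -1.0]]
force: [0.2, -0.2, 1.2]
opening: 85.5
grip_force: 0.0
2657 (425.8201904296875, 57.8573112487793) 22.534637451171875
[-0.006  0.004  0.38 ]
```

```bash
python3 -m creep '[-0.008,0.003,0.12,0,-0.008,0.003,0.28,0,-0.008,0.003,0.36,0,-0.008,0.003,0.378,0,-0.008,0.003,0.378,0]'; python3 -m creep '[0,0,0,0,0,0,0,0,0,0,0,0,0,0,0,0,0,0,0,0]' 0 40; python3 -m creep '[0,0,-0.15,0,0,0,-0.3,0,0,0,-0.5,0,0,0,-0.5,0,0,0,-0.5,0]';  python3 - <<'E'
from h import *
print(plan((421,275.3,60)))
E
```

```text
time_s: 22.62
tcp_pos: [426.5, 57.5, -14.0]
orientation: [[-0.951, 0.309, 0.001], [0.309, 0.951, -0.0], [-0.001, 0.0, -1.0]]
force: [-0.2, -0.6, 0.1]
opening: 85.3
grip_force: 0.0
time_s: 23.25
tcp_pos: [426.2, 57.4, -13.1]
orientation: [[-0.951, 0.309, 0.002], [0.309, 0.951, -0.0], [-0.002, 0.0, -1.0]]
force: [-1.3, -0.3, 7.3]
opening: 43.4
grip_force: 40.1
time_s: 23.88
tcp_pos: [424.5, 57.5, 135.3]
orientation: [[-0.951, 0.309, -0.001], [0.309, 0.951, 0.0], [0.001, -0.0, -1.0]]
force: [-0.2, -0.0, -1.6]
opening: 43.1
grip_force: 41.3
[0.235 0.687 0.251]
```

```bash
python3 -m creep '[0.07,0.2,0,0,0.14,0.4,0,0,0.2,0.6,0,0,0.235,0.687,0,0,0.235,0.687,0.1,0,0.235,0.687,0.24,0,0.235,0.687,0.24,0,0.235,0.687,0.24,0,0.235,0.687,0.24,0]';  python3 - <<'E'
from h import *
from bench import r
f=r.grab_frame("wrist")
P=cloud(f);Q=P[(P[...,2]>10)&(P[...,2]<20)&(np.hypot(P[...,0]-415,P[...,1]-318)<95)]
c,s,a=cv2.minAreaRect(Q[:,:2].astype(np.float32));print(len(Q),c,s,a)
b=np.array(c)+43.5*np.array([.14,-.99]);print(b,plan((*b,-10.5)))
E
```

```text
time_s: 25.0
tcp_pos: [423.2, 275.7, 65.4]
orientation: [[-0.951, 0.309, 0.003], [0.309, 0.951, 0.001], [-0.002, 0.002, -1.0]]
force: [-0.3, 0.0, -0.3]
opening: 43.4
grip_force: 41.6
6265 (414.6063232421875, 318.850341796875) (90.36862182617188, 156.23521423339844) 8.051469802856445
[420.69632324 275.7853418 ] [ 0.009 -0.003  0.253]
```

```bash
python3 -m creep '[0.003,-0.001,0.1,0,0.003,-0.001,0.18,0,0.003,-0.001,0.22,0,0.003,-0.001,0.235,0,0.003,-0.001,0.235,0,0.003,-0.001,0.235,0]'; python3 -c "
from h import *; print(plan((420.7,275.8,-10)))"
```

```text
time_s: 25.8
tcp_pos: [421.8, 275.7, -5.7]
orientation: [[-0.951, 0.309, 0.002], [0.309, 0.951, 0.001], [-0.002, 0.001, -1.0]]
force: [0.2, 0.3, -1.0]
opening: 43.4
grip_force: 41.6
[ 0.004 -0.001  0.014]
```

```bash
python3 -m creep '[0,0,0.014,0,0,0,0.014,0,0,0,0.014,0]'; python3 -m creep '[0,0,0,0,0,0,0,0,0,0,0,0,0,0,0,0]' 0.85 40;python3 -m creep '[0,0,-0.15,0,0,0,-0.3,0,0,0,-0.5,0,0,0,-0.5,0,0.5,0,-0.6,0,0.5,0,-0.6,0,0.5,0,-0.6,0,0.5,0,-0.6,0]' 1; python3 - <<'E'
from h import *
from bench import r
f=r.grab_frame("top"); cv2.imwrite("pics/top_end.png",f["pixels"]); P=cloud(f)
for n,x,y in (("G",664,-113.5),("R",434.5,-295),("B",643.7,98),("Y",420.7,275.8),("W",482.5,150),("K",480,-49.5)):
    Q=P[(P[...,2]>58)&(P[...,2]<75)&(np.hypot(P[...,0]-x,P[...,1]-y)<40)]
    print(n,len(Q),np.median(Q[:,2]),np.round(Q.mean(0)))
E
```

```text
time_s: 26.18
tcp_pos: [422.0, 275.7, -10.1]
orientation: [[-0.951, 0.309, 0.002], [0.309, 0.951, 0.001], [-0.002, 0.002, -1.0]]
force: [0.2, 0.2, 4.5]
opening: 43.1
grip_force: 41.8
time_s: 26.68
tcp_pos: [420.6, 275.1, -11.1]
orientation: [[-0.951, 0.309, -0.001], [0.309, 0.951, -0.0], [0.0, -0.0, -1.0]]
force: [-1.1, 0.9, -0.2]
opening: 72.3
grip_force: 0.0
time_s: 27.68
tcp_pos: [276.4, 321.7, 168.6]
orientation: [[-0.952, 0.306, -0.0], [0.306, 0.952, -0.0], [0.0, -0.0, -1.0]]
force: [0.8, 0.1, 0.6]
opening: 85.5
grip_force: 0.0
G 314 65.84315788856473 [ 661. -114.   66.]
R 349 65.840800903963 [ 432. -294.   66.]
B 329 65.74950477811207 [641.  97.  66.]
Y 349 65.74391447688144 [420. 275.  66.]
W 310 63.107543469121865 [482. 150.  63.]
K 317 63.17463887292686 [480. -49.  63.]
```

View pics/top_end.png

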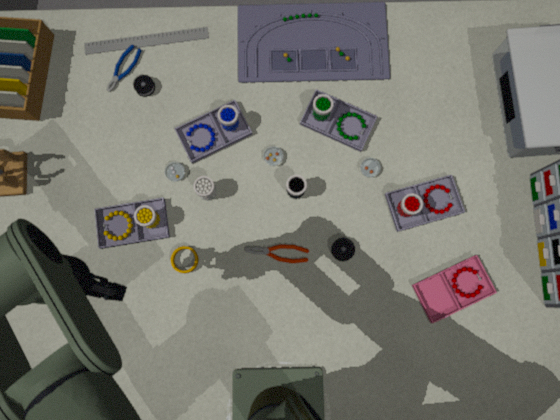

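All four jars stand in their own bays: blue (228,117), green (322,103), yellow (145,215) and red (411,204). White (204,186) and black (297,185) have not moved, and the arm is clear. Handing in.

```bash
python3 -m creep '[0,0,0,0,0,0,0,0]'; python3 -c "
from bench import r; print(r.finish_job())"
```

```text
time_s: 27.98
tcp_pos: [278.9, 321.1, 168.6]
orientation: [[-0.951, 0.31, -0.001], [0.31, 0.951, -0.001], [0.0, -0.001, -1.0]]
force: [0.2, 0.3, 0.5]
opening: 85.3
grip_force: 0.0
the job is handed in; nothing more can be done
None
```

Job handed in at 28 s: the last top view shows the green, blue, yellow and red jars standing in the matching trays' empty bays and white and black unmoved; the hand-in returned no verdict, and reported TCP z ran about 37 mm below the real fingertips (first grasp closed on air), so I corrected for that.

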